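# Tip the stone offcut out of the divided tray

## Task

The divided tipping tray on the carver's bench holds a rough stone offcut in one chamber and two turned stone knobs in the other. With its handle, tip the tray over towards the offcut's side so that the offcut slides out into the scrap bin underneath while both knobs stay in their chamber, then swing the tray back level and let go of the handle.

Things in the scene. Friction and masses are not known exactly. Their poses are not given: they have to be found in the camera images.
- handle (a point): middle of the tray's handle: level round steel bar, 14 mm thick, 144 mm free length, 270 mm above the bench, free above. x: along the bar and the hinge axis; y: across, from chamber to chamber; z: away from the hinge, up when the tray is level (as at the start). The tray swings 77 degrees to either side, to a stop, and stays where left; about 1 N at the bar moves it. The bar can turn between gripping fingers.
- hinge (a point): middle of the tray's hinge axis, 120 mm under the bar, fixed, 150 mm above the bench; axes as the level handle. Two chambers, 154 mm long, either side of a central wall (top 75 mm under the bar): flat floor 20 mm below the hinge, rising outward to an open lip 93 mm from the middle. Tipped 70 degrees or more, the lower one empties. Fixed below: open scrap bin 220 (x) by 380 mm (y), 45 mm high, old chips in it.
- offcut_mid (a point): the rough, blocky stone offcut, about 34 x 28 x 29 mm, the only piece in its chamber (on the +y or the -y side of the handle, differs from time to time); loose. Point: its centre. Same stone as the knobs.
- knob_a_mid (a point): one of the two finished turned knobs of pale stone in the other chamber, round, waisted, about 31 mm in diameter and 35 mm high; loose (starts standing, may lie down when the tray tips). Point: its centre, half-way up. 
- knob_b_mid (a point): one of the two finished turned knobs of pale stone in the other chamber, round, waisted, about 31 mm in diameter and 35 mm high; loose (starts standing, may lie down when the tray tips). Point: its centre, half-way up. Same shape as the other.
Mind the look-alikes: they are no part of the job. Leave any blue look-alike of the part that bears offcut_mid alone. What is shaped like the part that bears knob_b_mid but orange is not meant.

How it is judged:
By the outcome, as a careful person would: the job done as asked, in the order asked, and still so for the second after the job is handed in, with the robot touching nothing.
It also fails if it takes over 38 s, if anything falls off the work surface, if the arm or the gripper's body presses on something with over 40 N, if the wrist force passes 120 N, or if a joint passes its speed limit or range.

## Robot

A 6-joint arm with a two-finger parallel gripper is mounted at the origin on the work surface. World frame = base frame: x ahead of the robot, y to its left, z up, the work surface at z = 0. Lengths are in m, angles in rad, forces in N, time in s.
With the tool pointing down it reaches from about 0.3 to 0.875 m from the base axis. Payload 6.4 kg.
Tool frame: the origin (TCP) lies on the centre line of the jaws, within the pads' length; the fingertips stand 17 mm ahead of it and the grasp point (between the pads) lies 2 mm behind it; z points along the fingers, y is the line along which they close (so a half turn about z gives the same grasp; the last joint's range is limited). The gripper opens to 88 mm and grips with 3 to 60 N. Pads are 18 mm wide; open, the fingers measure 123 mm over their backs; the gripper's body (75 mm by 187 mm) begins 45 mm behind the grasp point.
Start: joints at [0.931, 0.181, 1.607, -0, 1.354, -0.206], TCP at [0.242, 0.522, 0.217] pointing down, gripper open.
Joint ranges: [-2.99, 2.99], [-0.89, 2.07], [0.3, 2.58], [-1.14, 4.28], [0, 2.63], [-3.12, 3.12]. Speed limits (rad/s): [2.57, 2.57, 3.01, 3.14, 3.14, 3.14].

## Interface

Orientations are given as a rotation vector (axis times angle).
In Python, from cell import get_state, capture, job_done gives the robot as it stands. The module is installed in compiled form; this text tells all that it offers.
- The arm moves only by the tool move_arm, never from a script. Its argument "rows" is a list of rows, each an object of numbers: "dx", "dy", "dz": the shift along the tool's x, y, z in units of 50 cm (1.0 is 50 cm); "rx", "ry", "rz": the turn, a rotation vector about the tool's x, y, z in units of 45 degrees (1.0 is 45 degrees); "gripper": the opening, from 0 (shut) to 1 (fully open). A call has 1 to 20 rows; each row is the pose to reach, as a shift and turn from the pose commanded when the call began, along the tool's axes at that moment; what a row does not reach only later rows make up. A row lasts 1/10 s, in which the tool goes at most 50 mm and 8.59 degrees, less where a joint would pass 70% of its speed; a pose out of reach is approached as far as the arm can. A call with a number of a shift or a turn outside -1 to 1 is refused whole. A call with a gripper value outside its range is refused whole. The fingers move at their own pace and stop on an object; "force" is the grip in N (left out, the last holds). Time passes only in rows, so rows that repeat a pose let the fingers close. It gives the time, the measured TCP pose, the force, the opening and the grip force at its end, in the units of the state.
- get_state(): the state, without advancing time (a new reading comes with each control period).
- capture(name): name is "scene" or "top" or "wrist"; returns a dict with "pixels" (400x640x3 uint8, red, green, blue), "fx", "fy", "cx", "cy" (pixels), "world_from_camera" (4x4, takes a point from camera to world coordinates). Camera axes: x right, y down, z forward; pixel columns grow to the right and rows downward; lengths in m; the calibration is good to about 2 mm. A picture is of the moment at which its call begins. There is no depth.
- job_done(): hands the job in; it is judged then, once.
The state is a dict: "clock": time; "joint_pos": joint angles; "joint_velocities": joint speeds; "effort": joint torques, N m; "tool_pos": TCP position; "ee_rot": TCP orientation; "ft_force": force on the tool from outside, world axes, zero at the start; "wrist_torque": the same for the moment, N m; "gripper_width": finger opening in m; "grip_force": force on a finger pad.
Only numpy, scipy, OpenCV 4.12 (cv2) and the standard library are available. Lean on these libraries where they do the work, as an engineer would, in place of code of your own. Each camera call takes 0.05 s, during which the arm holds its last target. There are 200 camera calls.

## Working session

There is one attempt and no reset: what is moved stays moved. The work goes in short steps, Python scripts to look and compute and a tool call to move; the robot and the scene stay as the last step left them, time stands still between calls to the robot, and variables do not carry over. Pictures are saved under pics/ and viewed, at most 10 in all, crops included, and the job is handed in when it is done.

Besides the shell and the picture viewer there is one more tool, called after "Call:" as name([rows], argument=value, ...), one row to a line, values as JSON. move_arm: Moves the arm, as the interface text tells. Its arguments: {"type":"object","properties":{"rows":{"type":"array","items":{"type":"object","properties":{"dx":{"type":"number","minimum":-1,"maximum":1},"dy":{"type":"number","minimum":-1,"maximum":1},"dz":{"type":"number","minimum":-1,"maximum":1},"rx":{"type":"number","minimum":-1,"maximum":1},"ry":{"type":"number","minimum":-1,"maximum":1},"rz":{"type":"number","minimum":-1,"maximum":1},"gripper":{"type":"number"}}}},"force":{"type":"number"}},"required":["rows"]}

```bash
mkdir -p pics; python3 - <<'E'
from cell import *
import cv2, numpy as np
s=get_state(); print(s)
for n in ("scene","top"):
    c=capture(n); cv2.imwrite(f"pics/{n}0.png",c["pixels"][:,:,::-1]); np.savez(f"pics/{n}0.npz",**c)
    print(n,c["fx"],c["fy"],c["cx"],c["cy"],c["world_from_camera"].round(3).tolist())
E
```

```text
{'clock': 0.0, 'joint_pos': array([ 9.30663998e-01,  1.81534826e-01,  1.60796352e+00, -2.58267387e-06,
        1.35376799e+00, -2.06312301e-01]), 'joint_velocities': array([-1.47286904e-03, -8.17865377e-04,  1.33903436e-03, -2.77729474e-04,
        2.10609783e-03, -5.57753331e-05]), 'effort': array([-3.03446723e-04, -4.33873165e+01, -3.41846895e+01,  7.00878329e-02,
        3.84866958e-02, -8.94398454e-05]), 'tool_pos': array([0.241355  , 0.5212943 , 0.21583515]), 'ee_rot': array([-6.75963328e-01, -3.06730634e+00,  2.39816085e-03]), 'ft_force': array([ 0.34900337,  0.06630888, -0.19737016]), 'wrist_torque': array([-0.03633646,  0.02399025,  0.0290383 ]), 'grip_force': 0.0, 'gripper_width': 0.08836560410905159}
scene 455.6019509795152 455.6019509795152 315.47288596739054 205.40332373716785 [[-0.874, 0.28, -0.398, 0.918], [0.487, 0.519, -0.703, 0.595], [0.01, -0.808, -0.589, 0.635], [0.0, 0.0, 0.0, 1.0]]
top 456.9295467003108 456.9295467003108 312.7588819110422 193.43820727364874 [[0.023, -0.989, 0.147, 0.507], [-0.999, -0.026, -0.024, 0.042], [0.027, -0.146, -0.989, 0.856], [0.0, 0.0, 0.0, 1.0]]
```

View pics/scene0.png

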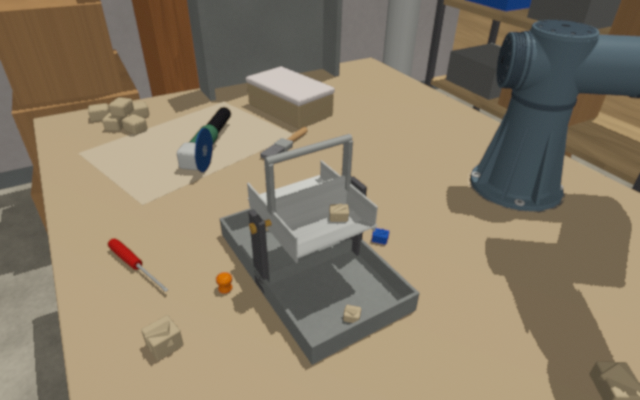

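View pics/top0.png

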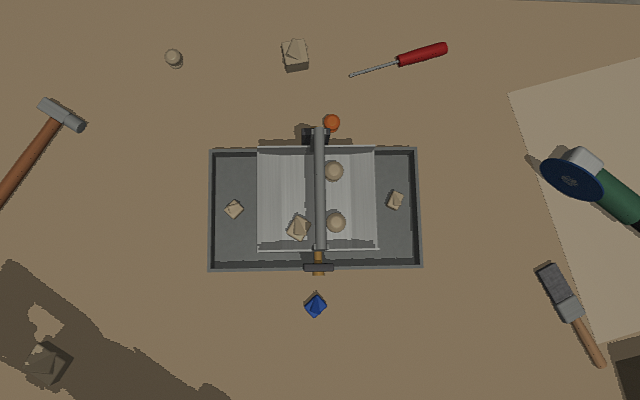

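The top view shows the tray with its bar running from (320,128) to (320,248). The candidates are:
- **Offcut:** pale block at (298,228), alone in the left (+y) chamber. It is the only pale blocky piece inside the tray, so it fits.
- **Knobs:** round pale pieces at (333,171) and (336,222), in the -y chamber.
- **Not meant:** blue block (316,305), orange knob (331,122), bin chips (234,209) and (396,200), and the loose stone and knob on the bench at (295,55) and (173,58).

I'll confirm this in an enlarged crop and measure the bar.

```bash
cat > h.py <<'E'
import numpy as np,cv2
def load(n): return dict(np.load(f"pics/{n}.npz"))
def ray(c,u,v):
    T=c["world_from_camera"]; d=T[:3,:3]@np.array([(u-c["cx"])/c["fx"],(v-c["cy"])/c["fy"],1]); return T[:3,3],d
def onz(c,u,v,z):
    o,d=ray(c,u,v); return o+d*(z-o[2])/d[2]
def proj(c,p):
    T=c["world_from_camera"]; q=T[:3,:3].T@(np.array(p)-T[:3,3]); return c["fx"]*q[0]/q[2]+c["cx"],c["fy"]*q[1]/q[2]+c["cy"]
E
python3 - <<'E'
from h import *
from scipy.spatial.transform import Rotation as R
c=load("top0"); im=c["pixels"]
cv2.imwrite("pics/crop.png",cv2.resize(im[110:290,240:400,::-1],None,fx=3.3,fy=3.3,interpolation=cv2.INTER_CUBIC))
for v in (145,165,185,205,225,240): print(v,im[v,308:332].mean(1).astype(int))
for u,v in((320,128),(320,248)): print(onz(c,u,v,.27))
s=load("scene0")
a,b=onz(c,320,128,.27),onz(c,320,248,.27); print(proj(s,a),proj(s,b))
print(R.from_rotvec([-6.75963328e-01, -3.06730634e+00,  2.39816085e-03]).as_matrix().round(3))
E
```

```text
145 [ 74  71  48  44  44  39  62  79  95 102 105 108 108 109  99  92  88 117
 123 119 128 147 150 150]
165 [ 86  87  87  87  90  83  54  72  90  99 106 109 108 110 103  94  75  64
  84  91  88  97 105 115]
185 [ 86  88  88  88  90  92  55  67  86  97 104 108 108 110 107  96  80 103
 136 140 140 140 142 137]
205 [ 86  88  91  88  90  91  74  61  80  93 103 106 111 112 108 102  86  72
 134 142 142 141 145 141]
225 [ 79  74  55  88  91  93  96  58  75  91 102 105 111 113 110 106  94  80
  56  91 103 104 105 111]
240 [ 87  90  91  93  93  94  95  65  72  88  99 104 109 116 111 106  98  82
  63  81  84  81  83  83]
[0.68214799 0.02042734 0.27      ]
[0.5241434 0.0172295 0.27     ]
(np.float64(266.10595029121873), np.float64(161.2916715045154)) (np.float64(350.1314509806407), np.float64(138.10995233033736))
[[-0.907  0.42  -0.001]
 [ 0.42   0.907 -0.001]
 [ 0.    -0.002 -1.   ]]
```

View pics/crop.png

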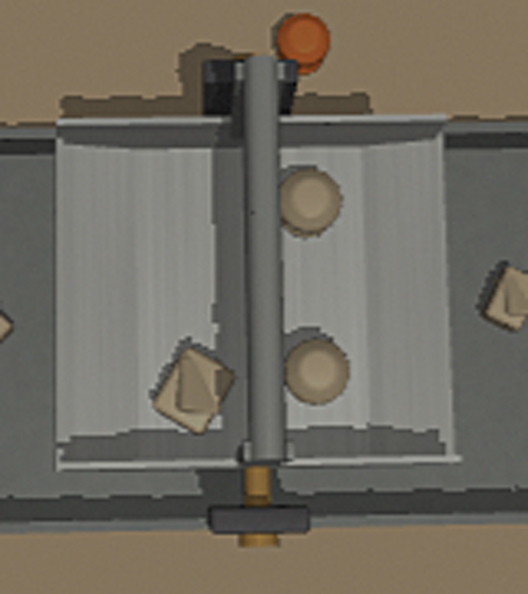

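The crop confirms it: one blocky pale offcut on the +y (left) side, and two round knobs on the -y side. The bar's middle is at about (0.603, 0.0185, 0.27), yawed about 2°. Next I approach above the bar, rising first.

Call:
move_arm([
  {"dz": -0.1,"gripper": 1},
  {"dz": -0.2,"gripper": 1},
  {"dx": -0.95,"dy": -0.536,"dz": -0.25,"rz": -0.596,"gripper": 1},
  {"dx": -0.95,"dy": -0.536,"dz": -0.25,"rz": -0.596,"gripper": 1},
  {"dx": -0.95,"dy": -0.536,"dz": -0.25,"rz": -0.596,"gripper": 1},
  {"dx": -0.95,"dy": -0.536,"dz": -0.25,"rz": -0.596,"gripper": 1},
  {"dx": -0.95,"dy": -0.536,"dz": -0.25,"rz": -0.596,"gripper": 1},
  {"dx": -0.95,"dy": -0.536,"dz": -0.25,"rz": -0.596,"gripper": 1},
  {"dx": -0.95,"dy": -0.536,"dz": -0.25,"rz": -0.596,"gripper": 1},
  {"dx": -0.95,"dy": -0.536,"dz": -0.25,"rz": -0.596,"gripper": 1},
  {"dx": -0.95,"dy": -0.536,"dz": -0.25,"rz": -0.596,"gripper": 1},
  {"dx": -0.95,"dy": -0.536,"dz": -0.25,"rz": -0.596,"gripper": 1},
  {"dx": -0.95,"dy": -0.536,"dz": -0.25,"rz": -0.596,"gripper": 1},
  {"dx": -0.95,"dy": -0.536,"dz": -0.25,"rz": -0.596,"gripper": 1},
  {"dx": -0.95,"dy": -0.536,"dz": -0.25,"rz": -0.596,"gripper": 1},
])

```text
$.rows[0]: bad value
```

```bash
python3 - <<'E'
from cell import *
from h import *
from scipy.spatial.transform import Rotation as R
c=capture("wrist"); cv2.imwrite("pics/w1.png",c["pixels"][:,:,::-1]); np.savez("pics/w1.npz",**c)
s=get_state(); print(s["clock"],s["tool_pos"],s["joint_pos"]); M=R.from_rotvec(s["ee_rot"]).as_matrix(); print(M.round(3))
print((M.T@(np.array([.603,.0185,.335])-s["tool_pos"])/.5).round(3))
print(proj(c,(.603,.0185,.27)))
E
```

```text
0.15 [0.24141784 0.52136475 0.2160201 ] [ 9.30663804e-01  1.81363595e-01  1.60778009e+00 -2.77871324e-05
  1.35382683e+00 -2.06285553e-01]
[[-0.907  0.42  -0.001]
 [ 0.42   0.907 -0.001]
 [ 0.    -0.001 -1.   ]]
[-1.079 -0.609 -0.237]
(np.float64(-13.723434489271483), np.float64(797.807342320845))
```

View pics/w1.png

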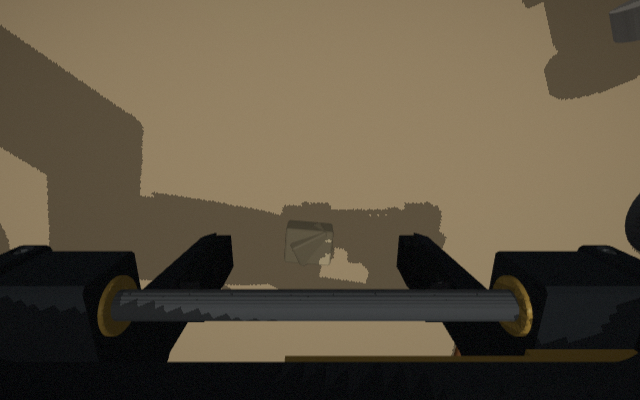

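The move was refused because, it seems, a row needs every field, so the arm hasn't moved. The wrist picture shows only the bench, the fingers and a loose stone at (310,242). I'll resend it with full rows.

Call:
move_arm([
  {"dx": 0,"dy": 0,"dz": -0.1,"rx": 0,"ry": 0,"rz": 0,"gripper": 1},
  {"dx": -0.05,"dy": -0.03,"dz": -0.2,"rx": 0,"ry": 0,"rz": -0.05,"gripper": 1},
  {"dx": -0.95,"dy": -0.536,"dz": -0.25,"rx": 0,"ry": 0,"rz": -0.596,"gripper": 1},
  {"dx": -0.95,"dy": -0.536,"dz": -0.25,"rx": 0,"ry": 0,"rz": -0.596,"gripper": 1},
  {"dx": -0.95,"dy": -0.536,"dz": -0.25,"rx": 0,"ry": 0,"rz": -0.596,"gripper": 1},
  {"dx": -0.95,"dy": -0.536,"dz": -0.25,"rx": 0,"ry": 0,"rz": -0.596,"gripper": 1},
  {"dx": -0.95,"dy": -0.536,"dz": -0.25,"rx": 0,"ry": 0,"rz": -0.596,"gripper": 1},
  {"dx": -0.95,"dy": -0.536,"dz": -0.25,"rx": 0,"ry": 0,"rz": -0.596,"gripper": 1},
  {"dx": -0.95,"dy": -0.536,"dz": -0.25,"rx": 0,"ry": 0,"rz": -0.596,"gripper": 1},
  {"dx": -0.95,"dy": -0.536,"dz": -0.25,"rx": 0,"ry": 0,"rz": -0.596,"gripper": 1},
  {"dx": -0.95,"dy": -0.536,"dz": -0.25,"rx": 0,"ry": 0,"rz": -0.596,"gripper": 1},
  {"dx": -0.95,"dy": -0.536,"dz": -0.25,"rx": 0,"ry": 0,"rz": -0.596,"gripper": 1},
  {"dx": -0.95,"dy": -0.536,"dz": -0.25,"rx": 0,"ry": 0,"rz": -0.596,"gripper": 1},
  {"dx": -0.95,"dy": -0.536,"dz": -0.25,"rx": 0,"ry": 0,"rz": -0.596,"gripper": 1},
  {"dx": -0.95,"dy": -0.536,"dz": -0.25,"rx": 0,"ry": 0,"rz": -0.596,"gripper": 1},
], force=30)

```text
clock: 1.65
tool_pos: [0.5599, 0.0784, 0.341]
ee_rot: [0.051, -3.14, -0.001]
ft_force: [0.3, 0.8, -0.2]
gripper_width: 0.0877
grip_force: 0.0
```

```bash
python3 - <<'E'
from cell import *
from h import *
from scipy.spatial.transform import Rotation as R
c=capture("wrist"); cv2.imwrite("pics/w2.png",c["pixels"][:,:,::-1]); np.savez("pics/w2.npz",**c)
s=get_state(); print(s["clock"],s["tool_pos"],s["joint_pos"]); M=R.from_rotvec(s["ee_rot"]).as_matrix(); print(M.round(3))
print((M.T@(np.array([.603,.0185,.335])-s["tool_pos"])/.5).round(3))
print(proj(c,(.603,.0185,.27)))
E
```

```text
1.7 [0.55956456 0.07927924 0.34119781] [-6.94963680e-02  8.46362500e-02  1.46648242e+00  4.32731474e-04
  1.59172575e+00 -1.67429610e+00]
[[-0.999 -0.034 -0.001]
 [-0.034  0.999  0.001]
 [ 0.001  0.001 -1.   ]]
[-0.083 -0.124  0.012]
(np.float64(245.53190113466516), np.float64(246.271021209695))
```

View pics/w2.png

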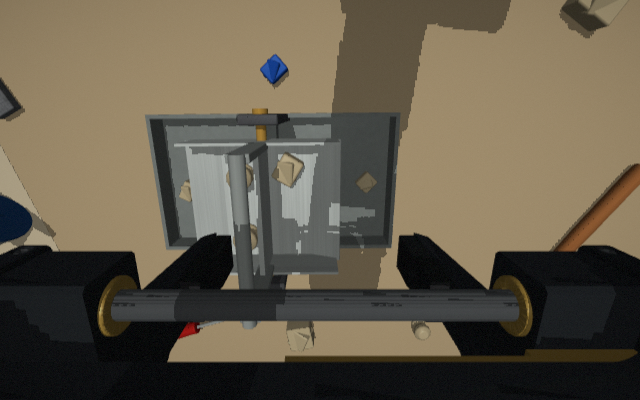

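The wrist view shows the bar from (237,155) to (250,325), passing within 2 px of the predicted middle at (245,246). I'll check its yaw by casting rays, and compute the arc's waypoints.

```bash
python3 - <<'E'
from h import *
c=load("w2")
a,b=onz(c,237.5,158,.277),onz(c,249.5,322,.277); print(a,b,np.degrees(np.arctan2(b[1]-a[1],b[0]-a[0])))
g=c["pixels"].mean(2).astype(int)
for v in (170,200,230,260,280): print(v,g[v,226:262])
t=load("top0")
a,b=onz(t,319.3,128,.277),onz(t,320.9,248,.277); print(a,b,np.degrees(np.arctan2(*(a-b)[[1,0]])))
E
```

```text
[0.52549386 0.01617215 0.277     ] [0.67465221 0.02148245 0.277     ] 2.0389730825794232
170 [174 178 119 100 113 123 128 128 131 132 129 126 124 123 114 110 103  95
  81  59 116 102  81  67  71  77  78  93 104 106 105 106 101  60  59  59]
200 [166 168 167 171 171 116 106 120 124 127 130 131 129 127 127 123 118 108
 101  94  82  57 133 166 169 166 168 167 164 169 172 170 107 104  92  60]
230 [149 152 159 167 167 168 170 169  74  71  75  77 126 128  84  78  79  76
  76  71  69  67  63  53  62  71  69  75  77  79  78  93  99 100 100 100]
260 [ 4  8  7 10  4 11  9 91 91 92 77 69 74 77 78 77 78 78 78 78 77 72 69 67
 62 53 63 89 92 91 89 90 89 94 97 99]
280 [111 134 135 135 134 136 136 135 135 135 135 136 100  72  75  78  77  75
  77  80  77  78  75  70  67  63  58  47  50  51  51  53  53  55  53  55]
[0.68002854 0.02160352 0.277     ] [0.52396577 0.01639203 0.277     ] 1.9125975260335857
```

Call:
move_arm([
  {"dx": -0.04,"dy": -0.06,"dz": 0.01,"rx": 0,"ry": 0,"rz": 0,"gripper": 1},
  {"dx": -0.079,"dy": -0.124,"dz": 0.012,"rx": 0,"ry": 0,"rz": 0,"gripper": 1},
  {"dx": -0.079,"dy": -0.124,"dz": 0.012,"rx": 0,"ry": 0,"rz": 0,"gripper": 1},
  {"dx": -0.079,"dy": -0.124,"dz": 0.05,"rx": 0,"ry": 0,"rz": 0,"gripper": 1},
  {"dx": -0.079,"dy": -0.124,"dz": 0.1,"rx": 0,"ry": 0,"rz": 0,"gripper": 1},
  {"dx": -0.079,"dy": -0.124,"dz": 0.13,"rx": 0,"ry": 0,"rz": 0,"gripper": 1},
  {"dx": -0.079,"dy": -0.124,"dz": 0.146,"rx": 0,"ry": 0,"rz": 0,"gripper": 1},
  {"dx": -0.079,"dy": -0.124,"dz": 0.146,"rx": 0,"ry": 0,"rz": 0,"gripper": 0.6},
  {"dx": -0.079,"dy": -0.124,"dz": 0.146,"rx": 0,"ry": 0,"rz": 0,"gripper": 0.4},
  {"dx": -0.079,"dy": -0.124,"dz": 0.146,"rx": 0,"ry": 0,"rz": 0,"gripper": 0.25},
  {"dx": -0.079,"dy": -0.124,"dz": 0.146,"rx": 0,"ry": 0,"rz": 0,"gripper": 0.1},
  {"dx": -0.079,"dy": -0.124,"dz": 0.146,"rx": 0,"ry": 0,"rz": 0,"gripper": 0.05},
  {"dx": -0.079,"dy": -0.124,"dz": 0.146,"rx": 0,"ry": 0,"rz": 0,"gripper": 0.05},
  {"dx": -0.079,"dy": -0.124,"dz": 0.146,"rx": 0,"ry": 0,"rz": 0,"gripper": 0.05},
], force=15)

```text
clock: 3.1
tool_pos: [0.6017, 0.0183, 0.2688]
ee_rot: [-0.054, 3.141, -0.0]
ft_force: [0.6, 0.3, -0.5]
gripper_width: 0.034
grip_force: 0.0
```

```bash
python3 - <<'E'
from cell import *
from h import *
from scipy.spatial.transform import Rotation as R
s=get_state(); print({k:np.round(v,4) for k,v in s.items()})
p0=s["tool_pos"]; M=R.from_rotvec(s["ee_rot"]).as_matrix(); print(M.round(3))
# arc: bar angle a (to +y); tool leans k*a with the bar; grasp point 2mm behind TCP
H=np.array([.601,.0188,.15]); psi=np.radians(2)
ax=np.array([np.cos(psi),np.sin(psi),0]); 
for a in range(0,77,4):
    a=min(a,74)
    Q=R.from_rotvec(-ax*np.radians(a)); bar=H+Q.apply([0,0,.12])
    L=R.from_rotvec(-ax*np.radians(.5*a)).as_matrix()
    Mn=L@M; tcp=bar+.002*Mn[:,2]
    ref=H+[0,0,.12]+.002*M[:,2]
    print(a,(M.T@(tcp-ref)/.5).round(3),(R.from_matrix(M.T@Mn).as_rotvec()/np.radians(45)).round(3))
E
```

```text
{'clock': np.float64(3.1), 'joint_pos': array([-0.1666,  0.2021,  1.4765,  0.    ,  1.4628, -1.7716]), 'joint_velocities': array([ 0.0004,  0.0008,  0.0024, -0.0013,  0.0006,  0.0008]), 'effort': array([ 8.90000e-03, -4.57775e+01, -3.55271e+01, -2.94000e-02,
        7.24000e-02,  4.00000e-04]), 'tool_pos': array([0.6017, 0.0183, 0.2688]), 'ee_rot': array([-0.0537,  3.141 , -0.    ]), 'ft_force': array([ 0.6145,  0.3012, -0.5098]), 'wrist_torque': array([0.0146, 0.0649, 0.021 ]), 'grip_force': np.float64(0.0), 'gripper_width': np.float64(0.034)}
[[-0.999 -0.034  0.   ]
 [-0.034  0.999 -0.   ]
 [-0.    -0.    -1.   ]]
0 [0. 0. 0.] [0. 0. 0.]
4 [0.    0.017 0.001] [ 0.044 -0.    -0.   ]
8 [0.    0.033 0.002] [ 0.089 -0.    -0.   ]
12 [0.    0.049 0.005] [ 0.133 -0.    -0.   ]
16 [0.    0.066 0.009] [ 0.178 -0.    -0.   ]
20 [0.    0.081 0.014] [ 0.222 -0.    -0.   ]
24 [0.    0.097 0.021] [ 0.267 -0.    -0.   ]
28 [0.    0.112 0.028] [ 0.311 -0.    -0.   ]
32 [0.    0.126 0.036] [ 0.356 -0.    -0.   ]
36 [0.    0.14  0.046] [ 0.4 -0.  -0. ]
40 [0.    0.153 0.056] [ 0.444 -0.    -0.   ]
44 [0.    0.165 0.067] [ 0.489 -0.    -0.   ]
48 [0.    0.177 0.079] [ 0.533 -0.    -0.   ]
52 [0.    0.187 0.092] [ 0.578 -0.    -0.   ]
56 [0.    0.197 0.105] [ 0.622 -0.    -0.   ]
60 [0.    0.206 0.119] [ 0.667 -0.    -0.   ]
64 [0.    0.214 0.134] [ 0.711 -0.001 -0.   ]
68 [0.    0.22  0.149] [ 0.756 -0.001 -0.   ]
72 [0.    0.226 0.165] [ 0.8   -0.001 -0.   ]
74 [0.    0.228 0.173] [ 0.822 -0.001 -0.   ]
```

Call:
move_arm([
  {"dx": 0,"dy": 0,"dz": 0,"rx": 0,"ry": 0,"rz": 0,"gripper": 0.05},
  {"dx": 0,"dy": 0,"dz": 0,"rx": 0,"ry": 0,"rz": 0,"gripper": 0.05},
  {"dx": 0,"dy": 0,"dz": 0,"rx": 0,"ry": 0,"rz": 0,"gripper": 0.05},
  {"dx": 0,"dy": 0,"dz": 0,"rx": 0,"ry": 0,"rz": 0,"gripper": 0.05},
  {"dx": 0,"dy": 0,"dz": 0,"rx": 0,"ry": 0,"rz": 0,"gripper": 0.05},
  {"dx": 0,"dy": 0,"dz": 0,"rx": 0,"ry": 0,"rz": 0,"gripper": 0.05},
], force=15)

```text
clock: 3.7
tool_pos: [0.6016, 0.0183, 0.2687]
ee_rot: [0.054, -3.141, 0.0]
ft_force: [-0.0, 0.1, 0.8]
gripper_width: 0.0044
grip_force: 0.0
```

The opening is 4.4 mm with no grip force, so the fingers missed the bar. I'll look at the scene view.

```bash
python3 - <<'E'
from cell import *
from h import *
c=capture("scene"); np.savez("pics/s3.npz",**c); u,v=map(int,proj(c,(.6016,.0183,.2687))); print(u,v)
cv2.imwrite("pics/s3.png",cv2.resize(c["pixels"][v-100:v+100,u-120:u+120,::-1],None,fx=3,fy=3,interpolation=cv2.INTER_CUBIC))
print(get_state()["gripper_width"])
E
```

```text
310 149
0.004764376256257962
```

View pics/s3.png

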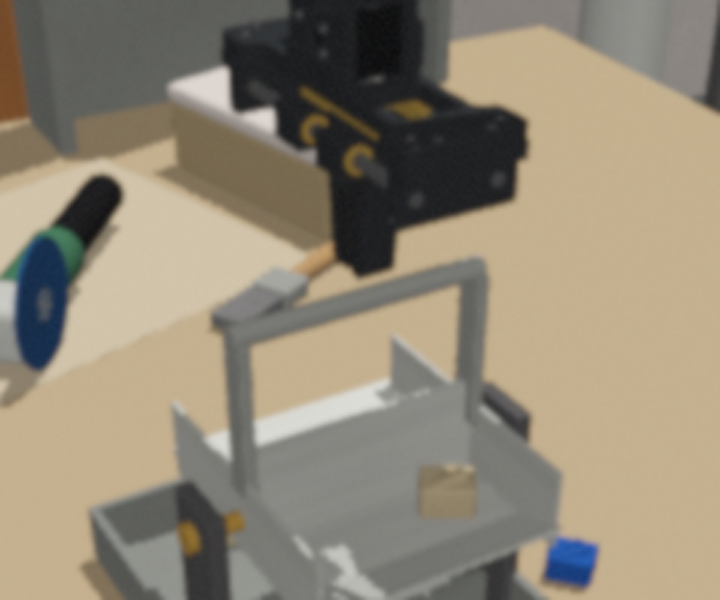

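```bash
python3 - <<'E'
from cell import *
from h import *
from scipy.spatial.transform import Rotation as R
c=load("s3")
for z in (.2517,.27,.285,.30): print(z,onz(c,311.7,139,z).round(4))
print("tip expected px",proj(c,(.6016,.0183,.2517)), "tcp", proj(c,(.6016,.0183,.2687)))
t=capture("top"); w=capture("wrist"); np.savez("pics/t3.npz",**t);np.savez("pics/w3.npz",**w)
a=cv2.resize(t["pixels"][90:290,200:440],(640,533)); b=w["pixels"]
cv2.imwrite("pics/tw3.png",cv2.resize(np.vstack([a,b])[:,:,::-1],None,fx=.64,fy=.64))
T=w["world_from_camera"]; s=get_state(); M=R.from_rotvec(s["ee_rot"]).as_matrix(); print((M.T@(T[:3,3]-s["tool_pos"])).round(4), (M.T@T[:3,:3]).round(3).tolist())
E
```

```text
0.2517 [ 0.5669 -0.0412  0.2517]
0.27 [ 0.5836 -0.0108  0.27  ]
0.285 [0.5973 0.014  0.285 ]
0.3 [0.6111 0.0389 0.3   ]
tip expected px (np.float64(310.5913343315095), np.float64(158.53444694005327)) tcp (np.float64(310.6253916887092), np.float64(149.5355617073445))
[ 0.0711 -0.0018 -0.1675] [[0.001, -0.961, -0.277], [1.0, 0.0, 0.001], [-0.001, -0.277, 0.961]]
```

View pics/tw3.png

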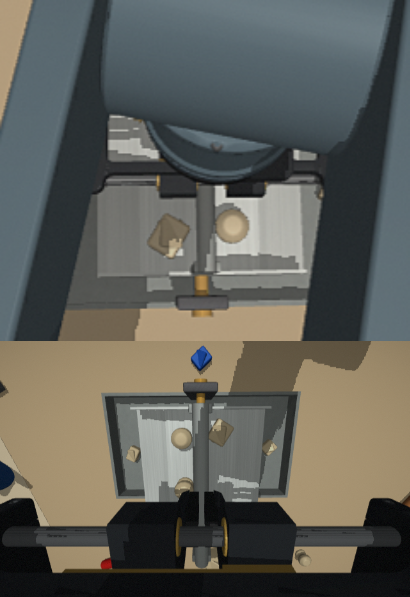

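Casting the fingertip pixel (312,139) onto the bar's plane puts the real tips at z ≈ 0.287. That is about 35 mm higher than the tool pose suggests, and above the bar. The wrist view shows the fingers centred on the bar sideways. I'll reopen, go down about 34 mm and close again.

Call:
move_arm([
  {"dx": 0,"dy": 0,"dz": 0,"rx": 0,"ry": 0,"rz": 0,"gripper": 0.6},
  {"dx": 0,"dy": 0,"dz": 0,"rx": 0,"ry": 0,"rz": 0,"gripper": 0.6},
  {"dx": 0,"dy": 0,"dz": 0,"rx": 0,"ry": 0,"rz": 0,"gripper": 0.6},
  {"dx": 0,"dy": 0,"dz": 0,"rx": 0,"ry": 0,"rz": 0,"gripper": 0.6},
  {"dx": 0,"dy": 0,"dz": 0,"rx": 0,"ry": 0,"rz": 0,"gripper": 0.6},
  {"dx": 0,"dy": 0,"dz": 0,"rx": 0,"ry": 0,"rz": 0,"gripper": 0.6},
  {"dx": 0,"dy": 0,"dz": 0.01,"rx": 0,"ry": 0,"rz": 0,"gripper": 0.6},
  {"dx": 0,"dy": 0,"dz": 0.02,"rx": 0,"ry": 0,"rz": 0,"gripper": 0.6},
  {"dx": 0,"dy": 0,"dz": 0.03,"rx": 0,"ry": 0,"rz": 0,"gripper": 0.6},
  {"dx": 0,"dy": 0,"dz": 0.04,"rx": 0,"ry": 0,"rz": 0,"gripper": 0.6},
  {"dx": 0,"dy": 0,"dz": 0.05,"rx": 0,"ry": 0,"rz": 0,"gripper": 0.6},
  {"dx": 0,"dy": 0,"dz": 0.06,"rx": 0,"ry": 0,"rz": 0,"gripper": 0.6},
  {"dx": 0,"dy": 0,"dz": 0.068,"rx": 0,"ry": 0,"rz": 0,"gripper": 0.6},
  {"dx": 0,"dy": 0,"dz": 0.068,"rx": 0,"ry": 0,"rz": 0,"gripper": 0.6},
], force=15)

```text
clock: 5.25
tool_pos: [0.6012, 0.0184, 0.2338]
ee_rot: [0.054, -3.14, -0.0]
ft_force: [-0.3, -1.0, 0.1]
gripper_width: 0.0533
grip_force: 0.0
```

Call:
move_arm([
  {"dx": 0,"dy": 0,"dz": 0,"rx": 0,"ry": 0,"rz": 0,"gripper": 0.05},
  {"dx": 0,"dy": 0,"dz": 0,"rx": 0,"ry": 0,"rz": 0,"gripper": 0.05},
  {"dx": 0,"dy": 0,"dz": 0,"rx": 0,"ry": 0,"rz": 0,"gripper": 0.05},
  {"dx": 0,"dy": 0,"dz": 0,"rx": 0,"ry": 0,"rz": 0,"gripper": 0.05},
  {"dx": 0,"dy": 0,"dz": 0,"rx": 0,"ry": 0,"rz": 0,"gripper": 0.05},
  {"dx": 0,"dy": 0,"dz": 0,"rx": 0,"ry": 0,"rz": 0,"gripper": 0.05},
  {"dx": 0,"dy": 0,"dz": 0,"rx": 0,"ry": 0,"rz": 0,"gripper": 0.05},
  {"dx": 0,"dy": 0,"dz": 0,"rx": 0,"ry": 0,"rz": 0,"gripper": 0.05},
], force=15)

```text
clock: 6.05
tool_pos: [0.6017, 0.0183, 0.2349]
ee_rot: [-0.054, 3.141, -0.0]
ft_force: [1.1, 1.0, 1.9]
gripper_width: 0.0135
grip_force: 15.0
```

The bar is gripped (13.5 mm, 15 N). I'll swing along the arc with the tool's orientation fixed so the bar turns in the fingers, first to 40°.

Call:
move_arm([
  {"dx": 0,"dy": 0.008,"dz": 0,"rx": 0,"ry": 0,"rz": 0,"gripper": 0.05},
  {"dx": 0,"dy": 0.025,"dz": 0.001,"rx": 0,"ry": 0,"rz": 0,"gripper": 0.05},
  {"dx": 0,"dy": 0.042,"dz": 0.004,"rx": 0,"ry": 0,"rz": 0,"gripper": 0.05},
  {"dx": 0,"dy": 0.058,"dz": 0.007,"rx": 0,"ry": 0,"rz": 0,"gripper": 0.05},
  {"dx": 0,"dy": 0.074,"dz": 0.012,"rx": 0,"ry": 0,"rz": 0,"gripper": 0.05},
  {"dx": 0,"dy": 0.09,"dz": 0.018,"rx": 0,"ry": 0,"rz": 0,"gripper": 0.05},
  {"dx": 0,"dy": 0.105,"dz": 0.024,"rx": 0,"ry": 0,"rz": 0,"gripper": 0.05},
  {"dx": 0,"dy": 0.12,"dz": 0.032,"rx": 0,"ry": 0,"rz": 0,"gripper": 0.05},
  {"dx": 0,"dy": 0.134,"dz": 0.041,"rx": 0,"ry": 0,"rz": 0,"gripper": 0.05},
  {"dx": 0,"dy": 0.148,"dz": 0.051,"rx": 0,"ry": 0,"rz": 0,"gripper": 0.05},
  {"dx": 0,"dy": 0.154,"dz": 0.056,"rx": 0,"ry": 0,"rz": 0,"gripper": 0.05},
  {"dx": 0,"dy": 0.154,"dz": 0.056,"rx": 0,"ry": 0,"rz": 0,"gripper": 0.05},
], force=15)

```text
clock: 7.25
tool_pos: [0.5989, 0.0961, 0.206]
ee_rot: [0.055, -3.141, -0.001]
ft_force: [2.2, 0.7, -0.8]
gripper_width: 0.0133
grip_force: 15.0
```

Call:
move_arm([
  {"dx": 0,"dy": 0.013,"dz": 0.011,"rx": 0,"ry": 0,"rz": 0,"gripper": 0.05},
  {"dx": 0,"dy": 0.024,"dz": 0.023,"rx": 0,"ry": 0,"rz": 0,"gripper": 0.05},
  {"dx": 0,"dy": 0.035,"dz": 0.036,"rx": 0,"ry": 0,"rz": 0,"gripper": 0.05},
  {"dx": 0,"dy": 0.045,"dz": 0.05,"rx": 0,"ry": 0,"rz": 0,"gripper": 0.05},
  {"dx": 0,"dy": 0.054,"dz": 0.064,"rx": 0,"ry": 0,"rz": 0,"gripper": 0.05},
  {"dx": 0,"dy": 0.062,"dz": 0.079,"rx": 0,"ry": 0,"rz": 0,"gripper": 0.05},
  {"dx": 0,"dy": 0.068,"dz": 0.094,"rx": 0,"ry": 0,"rz": 0,"gripper": 0.05},
  {"dx": 0,"dy": 0.074,"dz": 0.11,"rx": 0,"ry": 0,"rz": 0,"gripper": 0.05},
  {"dx": 0,"dy": 0.077,"dz": 0.118,"rx": 0,"ry": 0,"rz": 0,"gripper": 0.05},
  {"dx": 0,"dy": 0.077,"dz": 0.118,"rx": 0,"ry": 0,"rz": 0,"gripper": 0.05},
  {"dx": 0,"dy": 0.077,"dz": 0.118,"rx": 0,"ry": 0,"rz": 0,"gripper": 0.05},
  {"dx": 0,"dy": 0.077,"dz": 0.118,"rx": 0,"ry": 0,"rz": 0,"gripper": 0.05},
  {"dx": 0,"dy": 0.077,"dz": 0.118,"rx": 0,"ry": 0,"rz": 0,"gripper": 0.05},
  {"dx": 0,"dy": 0.077,"dz": 0.118,"rx": 0,"ry": 0,"rz": 0,"gripper": 0.05},
  {"dx": 0,"dy": 0.077,"dz": 0.118,"rx": 0,"ry": 0,"rz": 0,"gripper": 0.05},
  {"dx": 0,"dy": 0.077,"dz": 0.118,"rx": 0,"ry": 0,"rz": 0,"gripper": 0.05},
], force=15)

```text
clock: 8.85
tool_pos: [0.5976, 0.1335, 0.1477]
ee_rot: [0.054, -3.141, 0.001]
ft_force: [0.6, -3.5, -1.1]
gripper_width: 0.0131
grip_force: 15.0
```

```bash
python3 - <<'E'
from cell import *
from h import *
a=capture("scene")["pixels"][100:380,180:460]; b=capture("wrist")["pixels"]
b=cv2.resize(b,(640,400)); a=cv2.resize(a,(400,400))
cv2.imwrite("pics/tip.png",cv2.resize(np.hstack([a,b])[:,:,::-1],None,fx=.765,fy=.765))
print(get_state()["ft_force"])
E
```

```text
[ 0.44125687 -5.30042104 -1.07461536]
```

View pics/tip.png

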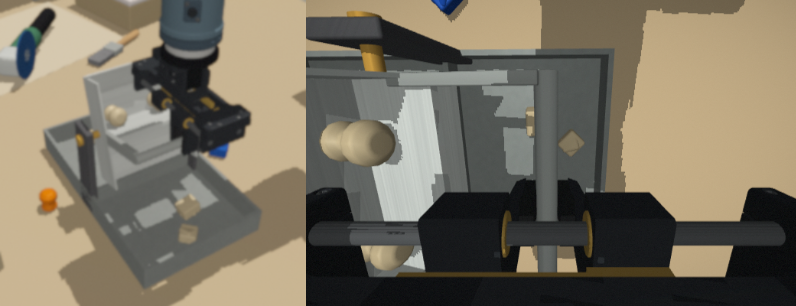

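The scene half shows the offcut in the bin at (187,207), beside the old chip at (187,233). The wrist half shows both knobs still in their chamber, at (360,143) and (388,255). Next I swing back to level.

Call:
move_arm([
  {"dx": 0,"dy": -0.005,"dz": -0.016,"rx": 0,"ry": 0,"rz": 0,"gripper": 0.05},
  {"dx": 0,"dy": -0.011,"dz": -0.031,"rx": 0,"ry": 0,"rz": 0,"gripper": 0.05},
  {"dx": 0,"dy": -0.019,"dz": -0.046,"rx": 0,"ry": 0,"rz": 0,"gripper": 0.05},
  {"dx": 0,"dy": -0.027,"dz": -0.061,"rx": 0,"ry": 0,"rz": 0,"gripper": 0.05},
  {"dx": 0,"dy": -0.036,"dz": -0.075,"rx": 0,"ry": 0,"rz": 0,"gripper": 0.05},
  {"dx": 0,"dy": -0.047,"dz": -0.088,"rx": 0,"ry": 0,"rz": 0,"gripper": 0.05},
  {"dx": 0,"dy": -0.058,"dz": -0.1,"rx": 0,"ry": 0,"rz": 0,"gripper": 0.05},
  {"dx": 0,"dy": -0.07,"dz": -0.112,"rx": 0,"ry": 0,"rz": 0,"gripper": 0.05},
  {"dx": 0,"dy": -0.083,"dz": -0.123,"rx": 0,"ry": 0,"rz": 0,"gripper": 0.05},
  {"dx": 0,"dy": -0.096,"dz": -0.133,"rx": 0,"ry": 0,"rz": 0,"gripper": 0.05},
  {"dx": 0,"dy": -0.111,"dz": -0.142,"rx": 0,"ry": 0,"rz": 0,"gripper": 0.05},
  {"dx": 0,"dy": -0.122,"dz": -0.148,"rx": 0,"ry": 0,"rz": 0,"gripper": 0.05},
  {"dx": 0,"dy": -0.133,"dz": -0.153,"rx": 0,"ry": 0,"rz": 0,"gripper": 0.05},
  {"dx": 0,"dy": -0.145,"dz": -0.158,"rx": 0,"ry": 0,"rz": 0,"gripper": 0.05},
  {"dx": 0,"dy": -0.156,"dz": -0.162,"rx": 0,"ry": 0,"rz": 0,"gripper": 0.05},
  {"dx": 0,"dy": -0.169,"dz": -0.166,"rx": 0,"ry": 0,"rz": 0,"gripper": 0.05},
  {"dx": 0,"dy": -0.181,"dz": -0.169,"rx": 0,"ry": 0,"rz": 0,"gripper": 0.05},
  {"dx": 0,"dy": -0.193,"dz": -0.171,"rx": 0,"ry": 0,"rz": 0,"gripper": 0.05},
  {"dx": 0,"dy": -0.206,"dz": -0.172,"rx": 0,"ry": 0,"rz": 0,"gripper": 0.05},
  {"dx": 0,"dy": -0.218,"dz": -0.173,"rx": 0,"ry": 0,"rz": 0,"gripper": 0.05},
], force=15)

```text
clock: 10.95
tool_pos: [0.6022, 0.0245, 0.2358]
ee_rot: [-0.054, 3.139, 0.0]
ft_force: [2.2, 3.2, 3.7]
gripper_width: 0.0133
grip_force: 15.0
```

Call:
move_arm([
  {"dx": 0,"dy": -0.006,"dz": 0,"rx": 0,"ry": 0,"rz": 0,"gripper": 0.05},
  {"dx": 0,"dy": -0.013,"dz": 0,"rx": 0,"ry": 0,"rz": 0,"gripper": 0.05},
  {"dx": 0,"dy": -0.013,"dz": 0,"rx": 0,"ry": 0,"rz": 0,"gripper": 0.05},
  {"dx": 0,"dy": -0.013,"dz": 0,"rx": 0,"ry": 0,"rz": 0,"gripper": 0.05},
], force=15)

```text
clock: 11.35
tool_pos: [0.6025, 0.0174, 0.2355]
ee_rot: [-0.053, 3.139, -0.002]
ft_force: [2.0, -1.1, 4.6]
gripper_width: 0.0133
grip_force: 15.0
```

Call:
move_arm([
  {"dx": 0,"dy": 0,"dz": 0,"rx": 0,"ry": 0,"rz": 0,"gripper": 0.6},
  {"dx": 0,"dy": 0,"dz": 0,"rx": 0,"ry": 0,"rz": 0,"gripper": 0.6},
  {"dx": 0,"dy": 0,"dz": 0,"rx": 0,"ry": 0,"rz": 0,"gripper": 0.6},
  {"dx": 0,"dy": 0,"dz": 0,"rx": 0,"ry": 0,"rz": 0,"gripper": 0.6},
  {"dx": 0,"dy": 0,"dz": 0,"rx": 0,"ry": 0,"rz": 0,"gripper": 0.6},
  {"dx": 0,"dy": 0,"dz": -0.03,"rx": 0,"ry": 0,"rz": 0,"gripper": 0.6},
  {"dx": 0,"dy": 0,"dz": -0.08,"rx": 0,"ry": 0,"rz": 0,"gripper": 0.6},
  {"dx": 0,"dy": 0,"dz": -0.15,"rx": 0,"ry": 0,"rz": 0,"gripper": 0.6},
  {"dx": 0,"dy": 0,"dz": -0.2,"rx": 0,"ry": 0,"rz": 0,"gripper": 0.6},
  {"dx": 0.1,"dy": 0,"dz": -0.2,"rx": 0,"ry": 0,"rz": 0,"gripper": 0.6},
  {"dx": 0.2,"dy": 0,"dz": -0.2,"rx": 0,"ry": 0,"rz": 0,"gripper": 0.6},
  {"dx": 0.3,"dy": 0,"dz": -0.2,"rx": 0,"ry": 0,"rz": 0,"gripper": 0.6},
  {"dx": 0.3,"dy": 0,"dz": -0.2,"rx": 0,"ry": 0,"rz": 0,"gripper": 0.6},
  {"dx": 0.3,"dy": 0,"dz": -0.2,"rx": 0,"ry": 0,"rz": 0,"gripper": 0.6},
  {"dx": 0.3,"dy": 0,"dz": -0.2,"rx": 0,"ry": 0,"rz": 0,"gripper": 0.6},
])

```text
clock: 12.85
tool_pos: [0.4529, 0.013, 0.3355]
ee_rot: [-0.054, 3.139, -0.001]
ft_force: [0.1, -0.2, 0.0]
gripper_width: 0.0528
grip_force: 0.0
```

```bash
python3 - <<'E'
from cell import *
from h import *
a=capture("scene")["pixels"][100:380,180:460]; b=capture("top")["pixels"]
a=cv2.resize(a,(400,400))
cv2.imwrite("pics/end.png",cv2.resize(np.hstack([a,b])[:,:,::-1],None,fx=.765,fy=.765))
E
```

```text
(no output)
```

View pics/end.png

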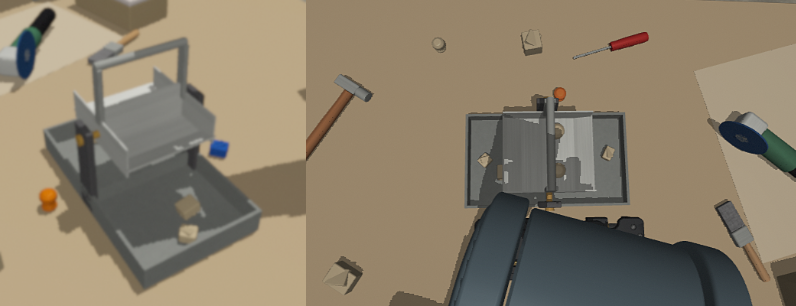

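The end view shows the tray level and free, with its +y chamber empty. The offcut is in the bin at (187,207) in the scene half, and both knobs are in the -y chamber at (559,131) and (559,170) in the top half.

```bash
python3 -c "from cell import *; print(job_done())"
```

```text
the job is handed in; nothing more can be done
None
```

The job is done and handed in: the offcut is in the scrap bin, both knobs are still in their chamber, and the tray is back level with the handle released, at about 13 s of the 38 s allowed.

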